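# Servo joint under the inspection camera, stage held at its click stop

### The job

Get the half-built servo joint under the inspection camera: slide its black carrier flat across the loading deck onto the slide stage, fully home against the stage's back stop, without lifting it off or shaking the joint out, and let go of it. Then take the stage's red knob and slide the stage along its rail until the ball of the click stop drops into its notch, without running past the click, and finish while still gripping the knob with the stage held still in the click. Leave the clamped click stop and everything else alone.

Things in the scene. Friction and masses are not known exactly. Their poses are not given: they have to be found in the camera images.
- stand: camera stand, fixed; its place and yaw differ each time. Dark base 215 x 400 x 10 mm, steel rail along its y, grey loading deck on the robot's side, at the back a post with a boom and a white camera over stand x = 12, y = -20 mm (52 mm wide, underside 136 mm up). Origin: on the table at the rail's centre line; x across the rail away from the deck, y along the rail to the knob end, z up
- deck (a point): point on top of the grey loading deck, a plate 128 (stand x) x 300 (y) mm, 25 mm above the table and 1 mm higher than the stage's top. The point is midway across the deck in x; the deck's edge at the stage is 64 mm from it towards stand +x, then a 1 mm gap, then the stage. Nothing stands between deck and pocket
- stage (a joint): travel of the slide stage along the rail in m: 0 at its loading end, growing as it moves towards stand -y, under the camera. Starts at 0 to 0.035; the click comes at about 0.107 to 0.133, a hard stop well past it at 0.150. It runs with about 1 N of drag and stays where it is left
- stage_seat (a point): point on top of the aluminium slide stage (94 x 190 mm plate, top 24 mm above the table) where the carrier's underside centre lies when home. Axes as the stand; the stage moves along stand y only. Its pocket: a grey rim on either side (5 mm high, 95 mm apart, flared mouth), a grey back stop 6 mm high with its face 42 mm from this point towards +x, open towards the deck
- stage_knob (a point): centre of the head of the stage's red knob: an upright cylinder 22 mm in diameter and 22 mm tall on a neck 12 mm in diameter and 14 mm tall, on the stage's tail, 113 mm from stage_seat towards stand +y; the head's centre is 25 mm above the stage's top (49 mm above the table)
- notch (a point): V-notch cut in the stage's back flank (its +x side), 12 mm wide, 5 mm deep, marked by a red line on the stage's top. The point lies at its mouth, at mid-thickness of the stage, and moves with it. Axes as the stand. It starts 70 to 135 mm on the +y side of click_ball
- click_ball (a point): axis of the click stop's sprung steel ball (10 mm), a fixed point. Axes as the stand. The ball runs on the stage's back flank and drops into the notch when notch and click_ball have the same stand y. From 5 mm before that it draws the stage in (up to 5 N); pushing it on out of the notch takes 6 to 10 N. Let go within 4 mm of the centre, the stage centres itself
- carrier_base (a point): centre of the underside of the loose black carrier, a plate 84 (its x) x 90 (its y) x 8 mm, 0.15 to 0.33 kg. Its x axis runs from the tab to the work bed and starts within 0.3 rad of stand x. It starts on the loading deck. Its +x half is a shallow bed with 4 mm rims in which the joint lies loose
- carrier_tab (a point): grasp point on the carrier's orange grip tab, an upright block 24 (carrier x) x 10 (carrier y) mm, 36 mm tall on the plate, its axis 28 mm from the carrier's centre towards the carrier's -x. The point is on that axis, 23 mm above the plate, 31 mm above the carrier's underside, 13 mm below the tab's top. Axes as the carrier
- leg_center (a point): centre of the half-built servo joint (blue bracket with a black servo and a white horn, 34 x 30 x 25 mm, 40 g) that lies loose in the carrier's bed
- click_stop: click stop: blue block 28 x 22 x 9 mm with a red line, clamped behind the rail at a place that differs each time, its top 23 mm above the table; to be left where it is. Origin under the middle of its edge at the stage, axes as the stand
- spare_servo: bystander: blue micro servo, 32 x 30 x 12 mm, lying on the -y end of the loading deck
- controller: bystander: white controller module with a dark screen, 54 x 54 x 17 mm, on the table
- tweezers: bystander: steel tweezers, 135 mm long, on the table
- bracket: bystander: blue printed bracket, 60 x 24 x 8 mm, on the table at the right
- screwdriver: bystander: green screwdriver, 160 mm long, in the black parts tray at the left of the table
- screw_box: bystander: white screw box, 110 x 75 x 22 mm, on the table at the right
- tray_servo: bystander: black micro servo, 32 x 30 x 12 mm, in the black parts tray
Mind the look-alikes: they are no part of the job. Leave any orange look-alike of the part that bears leg_center alone.

How it is judged:
On the way, in this order (a step that is already met when the one before it is completed fails the run):
1. the carrier lies flat on the stage, home against the back stop and let go, the stage not yet at the click (x of carrier_base in the frame of stage_seat above -0.004 m and z of carrier_base in the frame of stage_seat below 0.0025 m and angle between the x axis of carrier_base and the x axis of stage_seat, either way round below 0.07 rad and contact force between the fingers and carrier below 0.2 N and y of notch in the frame of click_ball above 0.02 m), for 0.2 s.
2. the fingers hold the knob with the ball in the notch (y of notch in the frame of click_ball between -0.002 and 0.002 m and contact force between the fingers and stage above 1 N and distance between the grasp point and stage_knob below 0.04 m), for 0.3 s.
At the end, for the whole second after the job is handed in: Notch within 2 mm of the ball along the rail and still, the fingers gripping the knob (over 1 N); the carrier flat on the stage within 4 mm of its back stop, square within 4 degrees and untouched by the fingers; the servo joint upright in the carrier's bed (all of step 2 and velocity of joint stage between -0.005 and 0.005 m/s and x of carrier_base in the frame of stage_seat above -0.004 m and z of carrier_base in the frame of stage_seat below 0.0025 m and angle between the x axis of carrier_base and the x axis of stage_seat, either way round below 0.07 rad and contact force between the fingers and carrier below 0.2 N and horizontal distance between leg_center and carrier_base below 0.04 m and angle between leg_center's own z axis and vertical below 0.2 rad); the arm keeps its last pose, push and grip.
It fails at once if the stage is run past the click (more than 8 mm beyond the ball) (y of notch in the frame of click_ball below -0.008 m).
It fails at once if the carrier is lifted more than 10 mm off the deck or tipped by more than 10 degrees (z of carrier_base in the frame of deck above 0.01 m or angle between carrier_base's own z axis and vertical above 0.175 rad).
It fails at once if the servo joint is shaken out of the carrier's bed or tipped over (horizontal distance between leg_center and carrier_base above 0.05 m or angle between leg_center's own z axis and vertical above 0.5 rad).
It fails at once if the clamped click stop is shifted by more than 3 mm (distance of click_stop from where it was at the start of the episode above 0.003 m).
It fails at once if a bystander is moved by more than 20 mm (distance of any of spare_servo, controller, tweezers, bracket, screwdriver, screw_box, tray_servo from where it was at the start of the episode above 0.02 m).
It also fails if it takes over 51 s, if anything falls off the work surface, if the arm or the gripper's body presses on something with over 40 N, if the wrist force passes 120 N, or if a joint passes its speed limit or range.

### The arm

A 6-joint arm with a two-finger parallel gripper is mounted at the origin on the work surface. World frame = base frame: x ahead of the robot, y to its left, z up, the work surface at z = 0. Lengths are in m, angles in rad, forces in N, time in s.
With the tool pointing down it reaches from about 0.275 to 0.725 m from the base axis. Payload 15.9 kg.
Tool frame: the origin (TCP) lies midway between the tips of the shut fingers; the grasp point (between the pads) lies 19 mm behind it (r.hold_point_z is the distance from the TCP to the grasp point, in m); z points along the fingers, y is the line along which they close (so a half turn about z gives the same grasp; the last joint's range is limited). The gripper opens to 85 mm and grips with 20 to 120 N. Pads are 22 mm wide; open, the fingers measure 114 mm over their backs; the gripper's body (76 mm by 85 mm) begins 54 mm behind the grasp point. The pads swing forward as they close: fully open they stand 13 mm farther back than shut.
Start: joints at [-1.254, 0.213, -0.034, 1.323, 0, 1.571], TCP at [0.156, -0.475, 0.231] pointing down, gripper open.
Joint ranges: [-2.98, 2.98], [-0.74, 1.72], [-1.14, 1.35], [-2.1, 2.04], [-1.57, 1.44], [-3.14, 3.14]. Speed limits (rad/s): [1.89, 1.89, 2.39, 2.57, 3.14, 3.14].

### API

Orientations are given as a 3x3 rotation matrix whose columns are the frame's x, y, z axes.
In Python, from bench import r gives the robot as it stands.
- The arm moves only by the tool send_rows, never from a script. Its argument "rows" is a list of rows, each a list of 3 entries, a list of its own where there are three numbers: the shift along the tool's x, y, z in cm, then the turn about the tool's z in degrees, then the opening, from -1 (shut) to 1 (fully open). A call has 1 to 12 rows; each row shifts and turns the commanded pose from where the row before left it, along the tool's axes as they then stand; what a row does not reach is not made up. A row lasts 1/8 s, in which the tool goes at most 62.5 mm and 10.7 degrees, less where a joint would pass 70% of its speed; a pose out of reach is approached as far as the arm can. A call with a gripper value outside its range is refused whole. The fingers move at their own pace and stop on an object; "newtons" is the grip in N (left out, the last holds). Time passes only in rows, so rows that do not move let the fingers close. It gives the time, the measured TCP pose, the force, the opening and the grip force at its end, in the units of the state.
- r.get_state(): the state, without advancing time (a new reading comes with each control period).
- r.camera(name): name is "scene" or "side" or "wrist"; returns the picture (480x640x3 uint8, red, green, blue); there is no depth.
- r.get_calibration(name): a dict with "fx", "fy", "cx", "cy" (pixels), "dist_coeffs" ([k1, k2, p1, p2, k3] as OpenCV has them; the pictures are not rectified), "pose" (4x4, takes a point from camera to world coordinates); the wrist camera has in their place "tool_from_camera" (4x4, takes a point from camera to tool coordinates, whose origin is the TCP and whose axes are the flange's). Camera axes: x right, y down, z forward; pixel columns grow to the right and rows downward; lengths in m; the calibration is good to about 2 mm. A picture is of the moment at which its call begins: read the wrist's pose just before it. get_calibration takes no time and is no camera call.
- r.close_job(): hands the job in; it is judged then, once.
The state is a dict: "time": time; "qpos": joint angles; "joint_velocities": joint speeds; "tau": joint torques, N m; "tool_pos": TCP position; "ee_rot": TCP orientation; "contact_force": force on the tool from outside, world axes, zero at the start; "ft_torque": the same for the moment, N m; "grip_width": finger opening in m; "grip_force": force on a finger pad.
Only numpy, scipy, OpenCV 4.12 (cv2) and the standard library are available. Lean on these libraries where they do the work, as an engineer would, in place of code of your own. Each camera call takes 0.05 s, during which the arm holds its last target. There are 200 camera calls.

## Working session

There is one attempt and no reset: what is moved stays moved. The work goes in short steps, Python scripts to look and compute and a tool call to move; the robot and the scene stay as the last step left them, time stands still between calls to the robot, and variables do not carry over. Pictures are saved under pics/ and viewed, at most 13 in all, crops included, and the job is handed in when it is done.

Besides the shell and the picture viewer there is one more tool, called after "Request:" in YAML: its name, and indented under it one key for each argument. send_rows: Moves the arm, as the interface text tells. Its arguments: {"type":"object","properties":{"rows":{"type":"array"},"newtons":{"type":"number"}},"required":["rows"]}

```bash
mkdir -p pics; python3 - <<'E'
from bench import r
import cv2,numpy as np
s=r.get_state();print(s['time'],s['tool_pos'],s['ee_rot'],s['grip_width'],r.hold_point_z)
for n in("scene","side"):
    cv2.imwrite(f"pics/{n}0.png",r.camera(n)[:,:,::-1]);c=r.get_calibration(n);print(n,{k:np.round(v,4).tolist() for k,v in c.items()})
print(r.get_calibration("wrist"))
E
```

```text
0.0 [ 0.15568063 -0.47478267  0.23080312] [[ 9.50221996e-01  3.11573502e-01 -3.32060794e-04]
 [ 3.11573678e-01 -9.50221377e-01  1.08484562e-03]
 [ 2.24778844e-05 -1.13430557e-03 -9.99999356e-01]] 0.0852642976022635 0.0187
scene {'fx': 437.8042, 'fy': 437.8042, 'cx': 321.2651, 'cy': 247.892, 'dist_coeffs': [-0.1012, 0.0, 0.0, 0.0, 0.0], 'pose': [[0.0856, 0.7074, -0.7017, 1.3019], [0.9963, -0.0669, 0.054, -0.0739], [-0.0087, -0.7037, -0.7105, 0.8421], [0.0, 0.0, 0.0, 1.0]]}
side {'fx': 511.6888, 'fy': 511.6888, 'cx': 324.4954, 'cy': 234.6155, 'dist_coeffs': [0.0465, 0.0, 0.0, 0.0, 0.0], 'pose': [[-0.9795, -0.1633, 0.1179, 0.4163], [-0.201, 0.757, -0.6217, 0.7583], [0.0123, -0.6327, -0.7743, 0.9709], [0.0, 0.0, 0.0, 1.0]]}
{'fx': 374.4993422764834, 'fy': 374.4993422764834, 'cx': 321.2348948742248, 'cy': 241.6752689583386, 'dist_coeffs': array([0.02706449, 0.        , 0.        , 0.        , 0.        ]), 'tool_from_camera': array([[ 2.38019235e-04, -9.61831194e-01, -2.73643377e-01,
         6.93659091e-02],
       [ 9.99999941e-01,  2.96531370e-04, -1.72464984e-04,
        -1.27799821e-04],
       [ 2.47026047e-04, -2.73643319e-01,  9.61831208e-01,
        -1.42763908e-01],
       [ 0.00000000e+00,  0.00000000e+00,  0.00000000e+00,
         1.00000000e+00]])}
```

View pics/scene0.png

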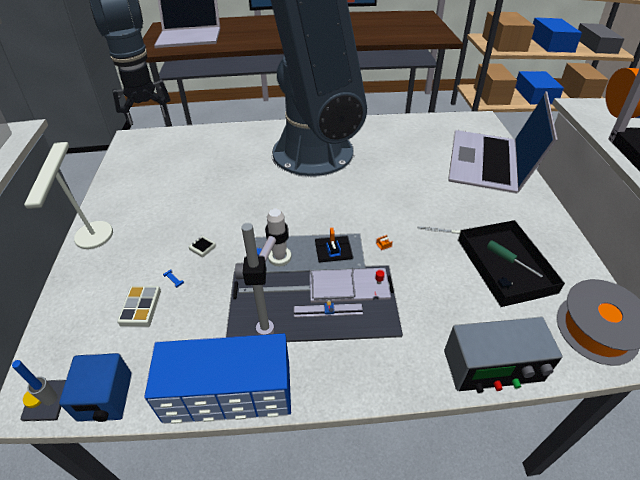

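View pics/side0.png

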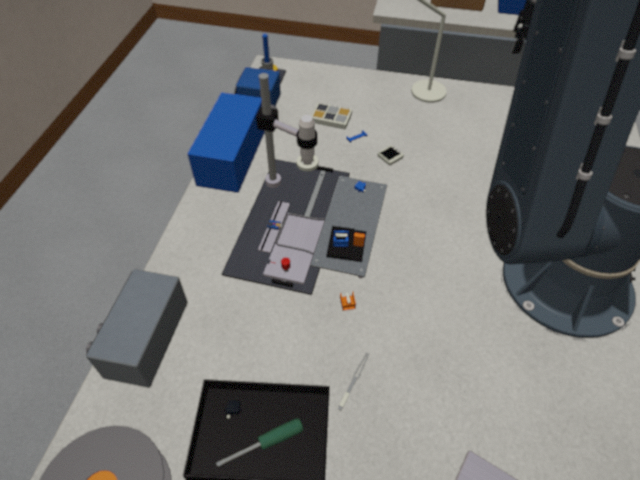

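The scene view shows the stand at about (225-400, 235-340) with the carrier at (334,248) and the knob at (380,276). In the side view the carrier is at (346,243) and the knob at (285,263). I'll enlarge both.

```bash
python3 - <<'E'
import cv2
a=cv2.imread("pics/scene0.png")[220:345,220:410];cv2.imwrite("pics/sc.png",cv2.resize(a,None,fx=4.2,fy=4.2,interpolation=cv2.INTER_CUBIC))
a=cv2.imread("pics/side0.png")[155:295,220:390];cv2.imwrite("pics/sd.png",cv2.resize(a,None,fx=4.2,fy=4.2,interpolation=cv2.INTER_CUBIC))
E
```

```text
(no output)
```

View pics/sc.png

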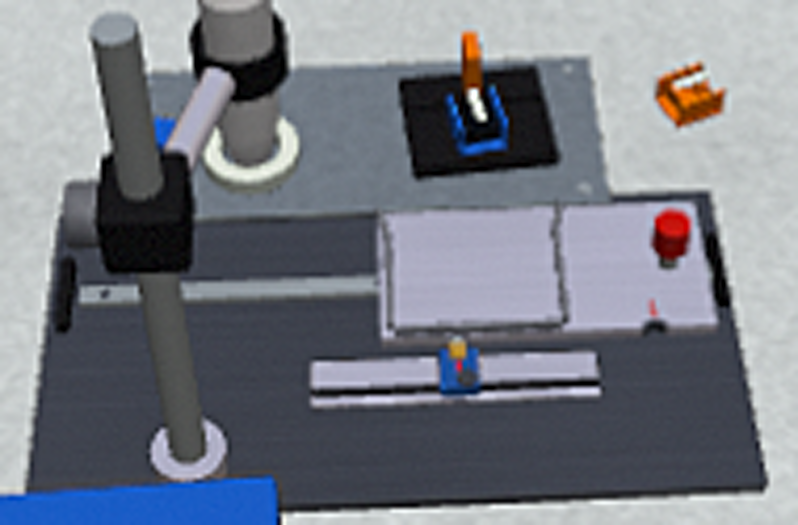

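View pics/sd.png

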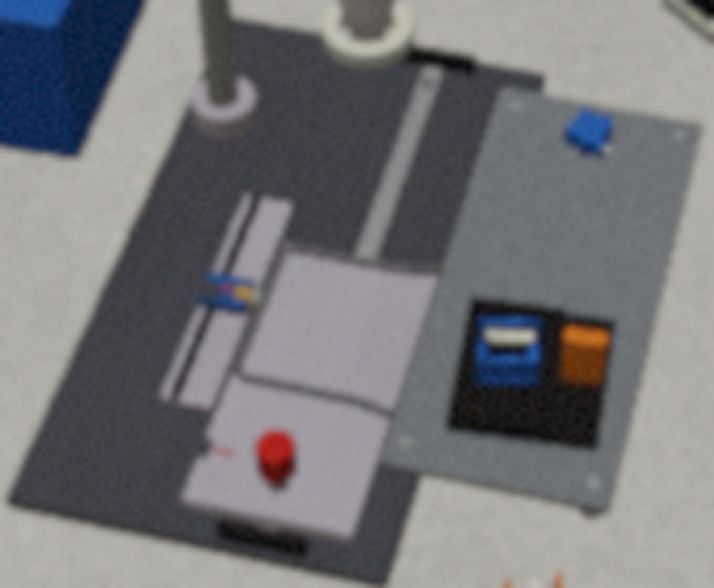

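Readings from the two enlarged crops (4.2x):
- **Scene:** carrier corners (400,80), (538,66), (558,155), (414,172). Knob head (672,235), notch mouth (655,328), ball (456,346).
- **Side:** carrier corners (474,300), (615,322), (597,446), (449,428). Knob top (275,443), notch (205,455), ball (250,296).

Next I'll unproject these at their known heights.

```bash
cat > h.py <<'E'
from bench import r
import cv2,numpy as np
def unp(cal,T,uv,z):
    K=np.array([[cal['fx'],0,cal['cx']],[0,cal['fy'],cal['cy']],[0,0,1]])
    p=cv2.undistortPoints(np.array([[uv]],float),K,np.array(cal['dist_coeffs']))[0,0]
    d=T[:3,:3]@[p[0],p[1],1];o=T[:3,3];return o+d*(z-o[2])/d[2]
def wristT(s,cal):
    T=np.eye(4);T[:3,:3]=s['ee_rot'];T[:3,3]=s['tool_pos'];return T@cal['tool_from_camera']
E
python3 - <<'E'
from h import *
P={'car1':(.033,(400,80),(615,322)),'car2(+y-x)':(.033,(538,66),(597,446)),'car3(+y+x)':(.033,(558,155),(449,428)),'car4':(.033,(414,172),(474,300)),
'tabtop':(.069,(471,36),(587,334)),'knobtop':(.060,(673,218),(276,441)),'notch':(.024,(655,326),(205,453)),'ball':(.019,(456,346),(250,296)),
'base+y-x':(.01,(713,192),None),'base+x+y':(.01,(766,487),(10,500)),'base+x-y':(.01,None,(220,22)),
'deck-x+y':(.025,(588,58),(607,508)),'deck+x+y':(.025,(607,197),(385,463)),'deck-x-y':(.025,(148,72),(700,125)),'deck+x-y':(.025,None,(507,88)),
'stage-y-x':(.024,(378,210),(440,270)),'stage+y-x':(.024,(702,205),(353,536)),'stage+y+x':(.024,(717,325),(182,500)),'stage-y+x':(.024,(383,335),(None)),'rimL':(.029,(388,326),(290,243)),'rimR':(.029,(563,322),(241,377)),'rimRfront':(.029,(557,207),(392,412))}
c={'scene':r.get_calibration('scene'),'side':r.get_calibration('side')}
for k,(z,a,b) in P.items():
    print(k,*[None if q is None else np.round(1000*unp(c[n],np.array(c[n]['pose']),(o[0]+(q[0]+.5)/4.2-.5,o[1]+(q[1]+.5)/4.2-.5),z)[:2],1) for n,o,q in(('scene',(220,220),a),('side',(220,155),b))])
E
```

```text
car1 [466.9 -26.4] [464.4 -25.7]
car2(+y-x) [462.4  62.1] [460.8  62.7]
car3(+y+x) [541.3  64.2] [541.6  67.6]
car4 [547.1 -24. ] [545.7 -24.8]
tabtop [469.2  18.2] [476.2  16. ]
knobtop [621.9 118.1] [625.2 115. ]
notch [670.  102.3] [669.1 105.5]
ball [669.7 -10.4] [675.2 -12. ]
base+y-x [559.7 158.6] None
base+x+y [772.9 145.9] [767.2 148.1]
base+x-y None [ 756.7 -242.4]
deck-x+y [449.7  96.6] [449.6  96.2]
deck+x+y [571.   90.2] [571.9  92.2]
deck-x-y [ 435.8 -187.1] [ 437.3 -200.1]
deck+x-y None [ 559.9 -206.8]
stage-y-x [567.7 -47.3] [570.8 -50.6]
stage+y-x [581.9 146.1] [578.2 141.4]
stage+y+x [672.7 137.3] [672.7 138. ]
stage-y+x [662.  -50.9] None
rimL [659.8 -47.8] [660.1 -48.3]
rimR [666.2  50.3] [662.3  54.3]
rimRfront [579.7  58.6] [574.9  60.5]
```

The stand yaw comes out near -0.04 rad, the carrier at about (0.504, 0.020) with yaw near +0.04, and the knob at (0.623, 0.117). The notch is about 115 mm before the ball. I'll move above the deck for a wrist view.

Request:
send_rows:
  rows:
    - [[4.3,-3.2,0],0,1]
    - [[4.3,-3.2,0],0,1]
    - [[4.3,-3.2,0],0,1]
    - [[4.3,-3.2,0],0,1]
    - [[4.3,-3.2,0],0,1]
    - [[4.3,-3.2,0],0,1]
    - [[4.3,-3.2,0],0,1]
    - [[4.3,-3.2,0],0,1]
    - [[4.3,-3.2,0],0,1]
    - [[4.3,-3.2,0],0,1]
    - [[4.3,-3.2,0],0,1]
    - [[4.3,-3.2,0],0,1]

```text
time: 1.6
tool_pos: [0.5271, 0.0522, 0.2311]
ee_rot: [[0.95, 0.312, -0.0], [0.312, -0.95, -0.0], [-0.0, 0.0, -1.0]]
contact_force: [1.0, 0.2, 1.5]
grip_width: 0.0852
grip_force: 0.0
```

Request:
send_rows:
  rows:
    - [[0,0,0],9,1]
    - [[0,0,0],9,1]
    - [[0,0,0],0,1]
    - [[0,0,0],0,1]
    - [[0,0,0],0,1]

```text
time: 2.22
tool_pos: [0.5273, 0.0267, 0.2313]
ee_rot: [[0.999, 0.039, -0.001], [0.039, -0.999, 0.02], [-0.0, -0.02, -1.0]]
contact_force: [-0.4, -0.3, 0.5]
grip_width: 0.0855
grip_force: 0.0
```

```bash
python3 - <<'E'
from h import *
s=r.get_state();im=r.camera('wrist')
print(s['time'],s['tool_pos'],np.round(s['ee_rot'],4).tolist(),s['qpos'],s['joint_velocities'].max() if hasattr(s['joint_velocities'],'max') else s['joint_velocities'])
np.save('w1.npy',im);import pickle;pickle.dump(s,open('w1.pkl','wb'))
cv2.imwrite('pics/w1.png',cv2.resize(im[:,:,::-1],(800,600),interpolation=cv2.INTER_CUBIC))
E
```

```text
2.225 [0.5272557  0.02668937 0.23127916] [[0.9992, 0.0392, -0.0013], [0.0392, -0.999, 0.0202], [-0.0005, -0.0203, -0.9998]] [0.03845532 0.27150448 0.04115465 1.34093819 0.02027657 3.14079966] 0.0008804084468378836
```

View pics/w1.png

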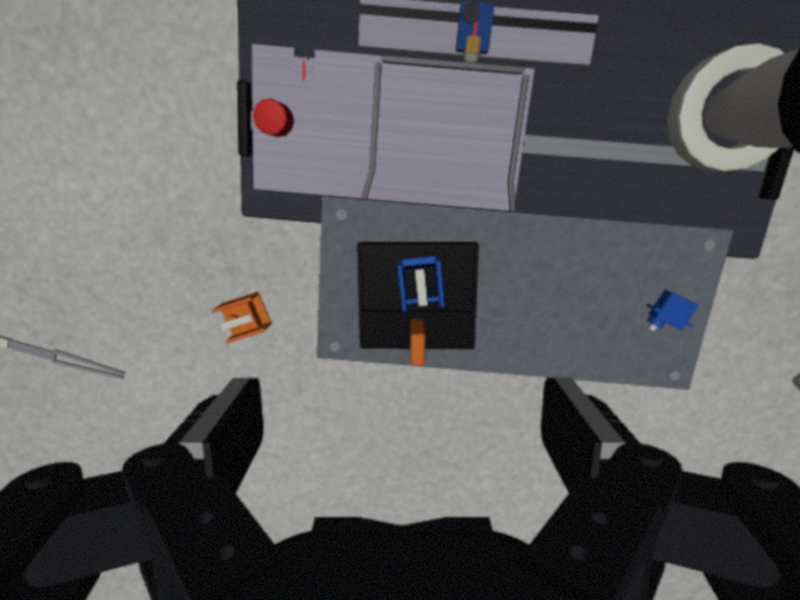

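The wrist view shows the carrier at (358-478, 242-348), the tab at (417,342), the knob at (272,117), the notch at (304,52) and the ball at (472,46). The last joint is at its limit, so I'll grasp turned by half a turn. That also keeps the wrist camera away from the stand. Now I'll unproject these points.

```bash
python3 - <<'E'
from h import *
import pickle
s=pickle.load(open('w1.pkl','rb'));c=r.get_calibration('wrist');T=wristT(s,c)
P={'car -y+x':(478,242,.030),'car+y+x':(358,242,.030),'car+y-x':(359,348,.033),'car-y-x':(475,350,.033),'knobtop':(272,116,.06),'notch':(304,52,.024),'ball':(472,46,.02),'rodline0':(304,60,.024),
'st+y+x':(252,44,.024),'st+y-x':(254,190,.024),'stopL':(383,66,.027),'stopR':(524,74,.027),'rimRin':(511,195,.026),'rimLin':(376,185,.026),'dk1':(322,197,.025),'dk2':(318,356,.025),'dk3':(690,388,.025),'dk4':(731,232,.025),'cam':(728,107,.136),'base1':(240,214,.01),'base2':(758,257,.01),'legc':(421,282,.05),'tabtop':(418,354,.069)}
for k,(u,v,z) in P.items(): print(k,np.round(1000*unp(c,T,((u+.5)*.8-.5,(v+.5)*.8-.5),z)[:2],1))
E
```

```text
car -y+x [546.9 -24.3]
car+y+x [543.1  63.8]
car+y-x [460.6  61.6]
car-y-x [463.3 -28.7]
knobtop [624.5 115.5]
notch [668.5 102.4]
ball [677.  -10.3]
rodline0 [663.7 102.5]
st+y+x [671.8 137.1]
st+y-x [576.9 140.9]
stopL [661.6  48.8]
stopR [659.9 -45.6]
rimRin [581.1 -45.7]
rimLin [584.3  51.8]
dk1 [574.1  91.1]
dk2 [449.   95.3]
dk3 [ 436.3 -202.8]
dk4 [ 560.6 -206.2]
cam [ 628.7 -117.3]
base1 [557.6 157.1]
base2 [ 540.9 -240.4]
legc [519.7  16.5]
tabtop [472.5  16.6]
```

Request:
send_rows:
  rows:
    - [[-1.0,0,0],-10.5,1]
    - [[0,0,0],-10.5,1]
    - [[0,0,0],-10.5,1]
    - [[0,0,0],-10.5,1]
    - [[0,0,0],-10.5,1]
    - [[0,0,0],-10.5,1]
    - [[0,0,0],-10.5,1]
    - [[0,0,0],-10.5,1]
    - [[0,0,0],-10.5,1]
    - [[0,0,0],0,1]
    - [[0,0,0],0,1]

```text
time: 3.65
tool_pos: [0.5173, 0.0261, 0.2313]
ee_rot: [[-0.113, 0.994, -0.001], [0.993, 0.113, 0.02], [0.02, 0.001, -1.0]]
contact_force: [-0.1, 0.5, 0.1]
grip_width: 0.0857
grip_force: 0.0
```

Request:
send_rows:
  rows:
    - [[0,0,0],-10.5,1]
    - [[0,0,0],-10.5,1]
    - [[0,0,0],-10.5,1]
    - [[0,0,0],-10.5,1]
    - [[0,0,0],-10.5,1]
    - [[0,0,0],-10.5,1]
    - [[0,0,0],-10.5,1]
    - [[0,0,0],-10.5,1]
    - [[0,0,0],-1.7,1]
    - [[0,0,0],0,1]
    - [[0,0,0],0,1]

```text
time: 5.03
tool_pos: [0.5173, 0.026, 0.2313]
ee_rot: [[-0.999, -0.039, -0.001], [-0.039, 0.999, 0.02], [0.0, 0.02, -1.0]]
contact_force: [0.4, -0.4, 0.2]
grip_width: 0.0859
grip_force: 0.0
```

```bash
cat >> h.py <<'E'
def delta(target):
    s=r.get_state();R=np.array(s['ee_rot']);d=R.T@(np.array(target)-s['tool_pos'])
    print('t',s['time'],'pos',np.round(s['tool_pos'],4),'R',np.round(R,3).tolist(),'yaw',np.arctan2(R[1,0],R[0,0]),'d(cm)',np.round(100*d,2),'F',np.round(s['contact_force'],1),'w',s['grip_width'],s['grip_force'])
E
python3 -c "
from h import *
delta((.4755,.0173,.075));delta((.4755,.0173,.039));print(r.get_state()['qpos'])
c=r.get_calibration('scene');print(unp(c,np.array(c['pose']),(220+250/4.2,220+150/4.2),.136))"
```

```text
t 5.025 pos [0.5173 0.026  0.2313] R [[-0.999, -0.039, -0.001], [-0.039, 0.999, 0.02], [0.0, 0.02, -1.0]] yaw -3.1025322311327908 d(cm) [ 4.21 -1.02 15.61] F [ 0.4 -0.4  0.2] w 0.08594901694672687 0.0
t 5.025 pos [0.5173 0.026  0.2313] R [[-0.999, -0.039, -0.001], [-0.039, 0.999, 0.02], [0.0, 0.02, -1.0]] yaw -3.1025322311327908 d(cm) [ 4.21 -1.09 19.21] F [ 0.4 -0.4  0.2] w 0.08594901694672687 0.0
[ 3.77461986e-02  2.50637262e-01  1.37545011e-02  1.33433636e+00
  2.03193982e-02 -1.31449514e-03]
[ 0.62034441 -0.11520315  0.136     ]
```

Request:
send_rows:
  rows:
    - [[1.4,-0.35,4],0,1]
    - [[1.4,-0.35,4],0,1]
    - [[1.4,-0.4,3.5],0,1]
    - [[0,0,3.5],0,0.3]
    - [[0,0,2.5],0,0]
    - [[0,0,1.6],0,0]
    - [[0,0,0],0,0]
    - [[0,0,0],0,0]
  newtons: 20

```text
time: 6.02
tool_pos: [0.4761, 0.017, 0.0408]
ee_rot: [[-0.999, -0.041, -0.0], [-0.041, 0.999, 0.02], [-0.0, 0.02, -1.0]]
contact_force: [0.2, -0.1, 0.2]
grip_width: 0.0426
grip_force: 0.0
```

```bash
python3 - <<'E'
from h import *
delta((.4755,.0173,.040))
im=r.camera('wrist');cv2.imwrite('pics/w2.png',cv2.resize(im[:,:,::-1],(800,600)))
E
```

```text
t 6.025 pos [0.4761 0.017  0.0408] R [[-0.999, -0.041, -0.0], [-0.041, 0.999, 0.02], [-0.0, 0.02, -1.0]] yaw -3.1002576041528247 d(cm) [0.05 0.03 0.08] F [ 0.2 -0.1  0.2] w 0.042633462355233 0.0
```

View pics/w2.png

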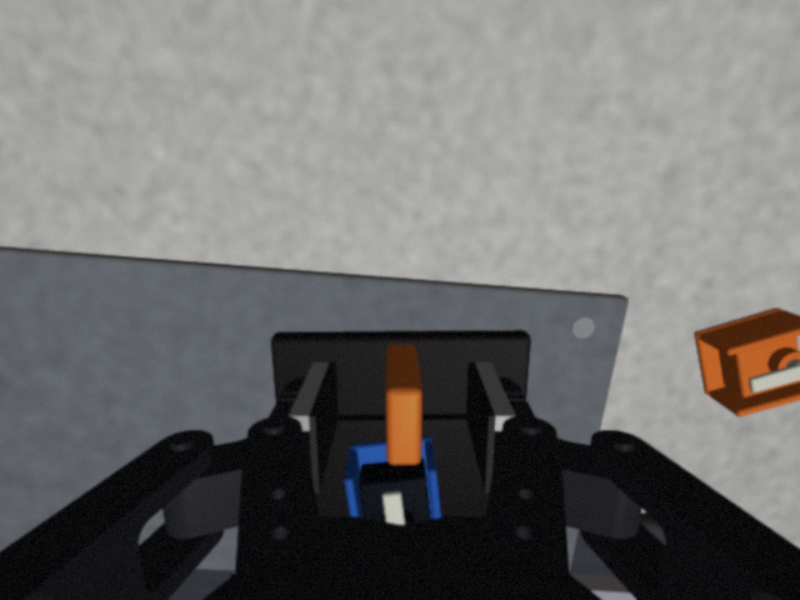

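The tab at (403,420) sits midway between the pads and the carrier is square to the tool. I'll close the gripper.

Request:
send_rows:
  rows:
    - [[0,0,0],0,-0.5]
    - [[0,0,0],0,-0.7]
    - [[0,0,0],0,-1]
    - [[0,0,0],0,-1]
    - [[0,0,0],0,-1]
    - [[0,0,0],0,-1]
  newtons: 25

```text
time: 6.82
tool_pos: [0.476, 0.017, 0.0407]
ee_rot: [[-0.999, -0.042, -0.0], [-0.042, 0.999, 0.02], [-0.001, 0.02, -1.0]]
contact_force: [-1.5, 0.6, 7.4]
grip_width: 0.0101
grip_force: 24.4
```

```bash
python3 -c "
from h import *
delta((.560,.0057,.040));delta((.591,.0044,.040))"
```

```text
t 6.825 pos [0.476  0.017  0.0407] R [[-0.999, -0.042, -0.0], [-0.042, 0.999, 0.02], [-0.001, 0.02, -1.0]] yaw -3.099434489519788 d(cm) [-8.35 -1.48  0.04] F [-1.5  0.6  7.4] w 0.010073262785449288 24.396794736385345
t 6.825 pos [0.476  0.017  0.0407] R [[-0.999, -0.042, -0.0], [-0.042, 0.999, 0.02], [-0.001, 0.02, -1.0]] yaw -3.099434489519788 d(cm) [-11.44  -1.74   0.04] F [-1.5  0.6  7.4] w 0.010073262785449288 24.396794736385345
```

Request:
send_rows:
  rows:
    - [[-0.1,-0.1,0],0.6,-1]
    - [[-0.2,-0.1,0],0.8,-1]
    - [[-0.2,-0.15,0],0.9,-1]
    - [[-0.2,-0.15,0],0.9,-1]
    - [[-0.2,-0.15,0],0.9,-1]
    - [[-0.2,-0.1,0],0.7,-1]
    - [[-0.1,0,0],0,-1]
    - [[0,0,0],0,-1]

```text
time: 7.82
tool_pos: [0.4878, 0.0098, 0.0406]
ee_rot: [[-0.999, 0.042, -0.001], [0.042, 0.999, 0.021], [0.002, 0.021, -1.0]]
contact_force: [-4.1, 4.0, 11.6]
grip_width: 0.0096
grip_force: 27.3
```

```bash
python3 -c "
from h import *
delta((.591,.0044,.0395))"
```

```text
t 7.825 pos [0.4878 0.0098 0.0406] R [[-0.999, 0.042, -0.001], [0.042, 0.999, 0.021], [0.002, 0.021, -1.0]] yaw 3.10005990049315 d(cm) [-10.33  -0.11   0.09] F [-4.1  4.  11.6] w 0.009647065197899759 27.274023592472076
```

Request:
send_rows:
  rows:
    - [[-0.3,-0.05,0],0,-1]
    - [[-0.6,-0.05,0],0,-1]
    - [[-0.7,0,0],0,-1]
    - [[-0.7,0,0],0,-1]
    - [[-0.7,0,0],0,-1]
    - [[-0.7,0,0],0,-1]
    - [[-0.7,0,0],0,-1]
    - [[-0.7,0,0],0,-1]
    - [[-0.7,0,0],0,-1]
    - [[-0.6,0,0],0,-1]
    - [[-0.3,0,0],0,-1]
    - [[0,0,0],0,-1]

```text
time: 9.32
tool_pos: [0.5548, 0.0056, 0.0406]
ee_rot: [[-0.999, 0.042, -0.001], [0.042, 0.999, 0.02], [0.001, 0.02, -1.0]]
contact_force: [-4.6, -1.6, 12.0]
grip_width: 0.0098
grip_force: 27.5
```

```bash
python3 - <<'E'
from h import *
delta((.591,.0044,.0395))
a=r.camera('scene')[220:345,270:410,::-1];cv2.imwrite('pics/s3.png',cv2.resize(a,None,fx=4.5,fy=4.5,interpolation=cv2.INTER_CUBIC))
E
```

```text
t 9.325 pos [0.5548 0.0056 0.0406] R [[-0.999, 0.042, -0.001], [0.042, 0.999, 0.02], [0.001, 0.02, -1.0]] yaw 3.099760407554667 d(cm) [-3.62  0.03  0.1 ] F [-4.6 -1.6 12. ] w 0.009840842283635447 27.474568784236908
```

View pics/s3.png

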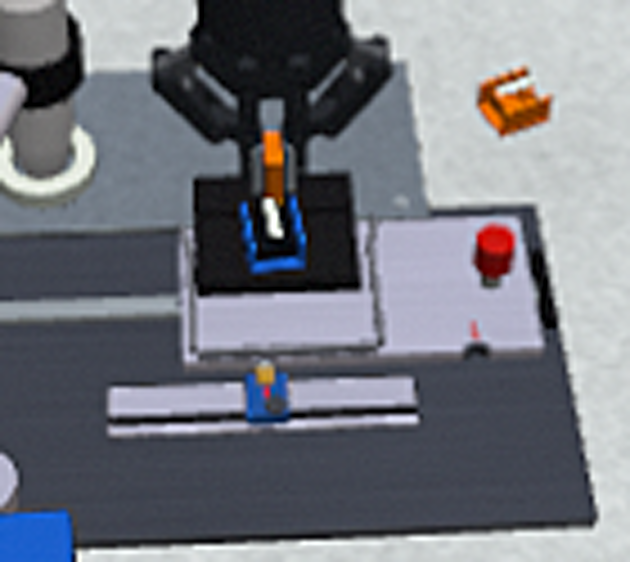

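The carrier is entering the pocket, biased to the -y rim (left edge at 195, rim at about 195; right gap about 15 px). I'll shift +y by 2 mm and keep going.

Request:
send_rows:
  rows:
    - [[-0.3,0.1,0],0,-1]
    - [[-0.6,0.1,0],0,-1]
    - [[-0.6,0,0],0,-1]
    - [[-0.6,0,0],0,-1]
    - [[-0.6,0,0],0,-1]
    - [[-0.4,0,0.05],0,-1]
    - [[-0.2,0,0.05],0,-1]
    - [[-0.1,0,0],0,-1]
    - [[0,0,0],0,-1]

```text
time: 10.5
tool_pos: [0.5887, 0.0063, 0.0396]
ee_rot: [[-0.999, 0.042, -0.001], [0.042, 0.999, 0.02], [0.002, 0.02, -1.0]]
contact_force: [-6.5, 0.9, 11.9]
grip_width: 0.0094
grip_force: 32.2
```

```bash
python3 - <<'E'
from h import *
delta((.591,.0064,.0395))
E
```

```text
t 10.5 pos [0.5887 0.0063 0.0396] R [[-0.999, 0.042, -0.001], [0.042, 0.999, 0.02], [0.002, 0.02, -1.0]] yaw 3.0998633911467803 d(cm) [-0.23  0.02  0.01] F [-6.5  0.9 11.9] w 0.009408512387279527 32.179439663887024
```

Next I'll creep onto the stop and watch the force along x.

Request:
send_rows:
  rows:
    - [[-0.1,0,0],0,-1]
    - [[-0.1,0,0],0,-1]
    - [[0,0,0],0,-1]

```text
time: 10.88
tool_pos: [0.5906, 0.0062, 0.0395]
ee_rot: [[-0.999, 0.042, -0.001], [0.042, 0.999, 0.02], [0.002, 0.02, -1.0]]
contact_force: [-6.3, 0.5, 13.5]
grip_width: 0.0096
grip_force: 32.7
```

Request:
send_rows:
  rows:
    - [[-0.1,0,0],0,-1]
    - [[-0.1,0,0],0,-1]
    - [[0,0,0],0,-1]

```text
time: 11.25
tool_pos: [0.5922, 0.0061, 0.0395]
ee_rot: [[-0.999, 0.042, -0.002], [0.042, 0.999, 0.02], [0.002, 0.02, -1.0]]
contact_force: [-9.2, 0.9, 16.1]
grip_width: 0.0095
grip_force: 33.3
```

Request:
send_rows:
  rows:
    - [[-0.1,0,0],0,-1]
    - [[-0.1,0,0],0,-1]
    - [[0,0,0],0,-1]

```text
time: 11.62
tool_pos: [0.5924, 0.0061, 0.0394]
ee_rot: [[-0.999, 0.042, -0.005], [0.042, 0.999, 0.02], [0.006, 0.02, -1.0]]
contact_force: [-21.9, 0.7, 26.0]
grip_width: 0.0095
grip_force: 34.7
```

```bash
python3 - <<'E'
from h import *
delta((.591,.0064,.0395))
a=r.camera('scene')[220:345,270:410,::-1];cv2.imwrite('pics/s4.png',cv2.resize(a,None,fx=4.5,fy=4.5,interpolation=cv2.INTER_CUBIC))
E
```

```text
t 11.625 pos [0.5924 0.0061 0.0394] R [[-0.999, 0.042, -0.005], [0.042, 0.999, 0.02], [0.006, 0.02, -1.0]] yaw 3.099922310324006 d(cm) [ 0.14  0.03 -0.01] F [-21.9   0.7  26. ] w 0.009544647482027158 34.7219055891037
```

View pics/s4.png

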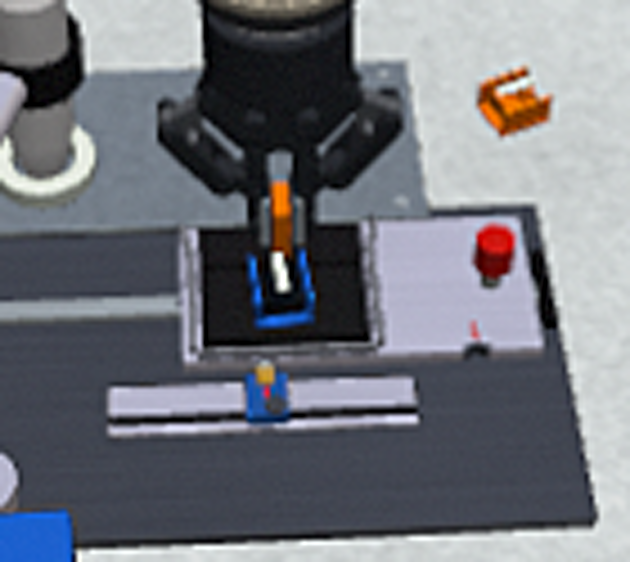

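The carrier is home: force rose 13 N with no further advance, and the front edge at (285,345) is at the stop. I'll relax, open and rise.

Request:
send_rows:
  rows:
    - [[0.15,0,-0.05],0,-1]
    - [[0,0,0],0,-0.6]
    - [[0,0,0],0,-0.2]
    - [[0,0,0],0,0.1]
    - [[0,0,0],0,0.1]
    - [[0,0,-0.5],0,0.1]
    - [[0,0,-2],0,0.1]
    - [[0,0,-4],0,0.1]
    - [[0,0,-4],0,0.3]
    - [[0,0,-2],0,0.3]
    - [[0,0,0],0,0.3]

```text
time: 13.05
tool_pos: [0.5942, 0.0036, 0.1659]
ee_rot: [[-0.999, 0.042, 0.002], [0.042, 0.999, 0.02], [-0.001, 0.02, -1.0]]
contact_force: [0.9, 0.3, 0.5]
grip_width: 0.056
grip_force: 0.0
```

```bash
python3 - <<'E'
from h import *
delta((.624,.120,.16))
s=r.get_state();im=r.camera('wrist');b=r.camera('scene')[220:345,290:400,::-1]
a=cv2.resize(b,None,fx=4,fy=4,interpolation=cv2.INTER_CUBIC)
w=cv2.resize(im[:,:,::-1],(355,266));o=np.zeros((500,800,3),np.uint8);o[:,:440]=a;o[:266,440:795]=w;cv2.imwrite('pics/s5.png',o)
E
```

```text
t 13.05 pos [0.5942 0.0036 0.1659] R [[-0.999, 0.042, 0.002], [0.042, 0.999, 0.02], [-0.001, 0.02, -1.0]] yaw 3.100005097233757 d(cm) [-2.49 11.74  0.83] F [0.9 0.3 0.5] w 0.05595230280281266 0.0
```

View pics/s5.png

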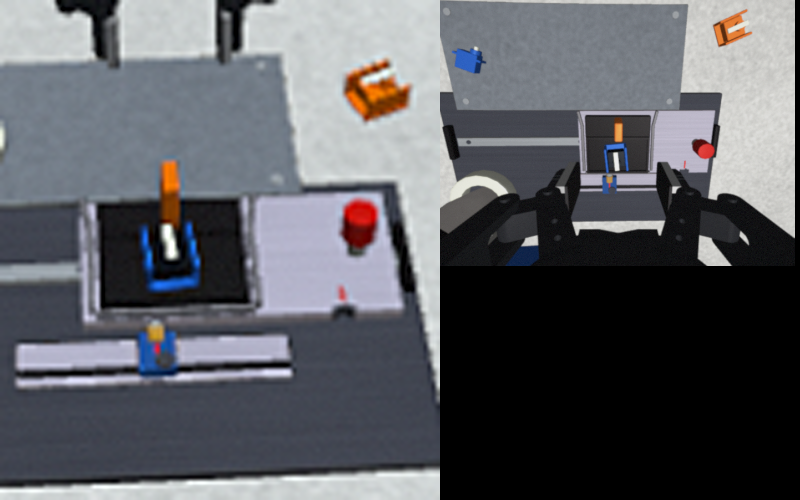

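The carrier is home, square and released, and the joint is upright. I'll turn for the knob so the fingers close across the rail.

Request:
send_rows:
  rows:
    - [[-0.6,2.9,0],0,0.3]
    - [[-0.6,2.9,0],0,0.3]
    - [[-0.6,2.9,0],10,0.3]
    - [[0,0,0],10,0.3]
    - [[0,0,0],10,0.3]
    - [[0,0,0],10,0.3]
    - [[0,0,0],10,0.3]
    - [[0,0,0],10,0.3]
    - [[0,0,0],10,0.3]
    - [[0,0,0],10,0.3]
    - [[0,0,0],10,0.3]
    - [[0,0,0],0,0.3]

```text
time: 14.65
tool_pos: [0.6143, 0.0898, 0.1647]
ee_rot: [[0.041, 0.999, -0.003], [0.999, -0.041, 0.02], [0.02, -0.004, -1.0]]
contact_force: [-0.2, 0.7, 0.3]
grip_width: 0.0556
grip_force: 0.0
```

```bash
python3 - <<'E'
from h import *
delta((.624,.116,.10));delta((.624,.116,.033))
s=r.get_state();im=r.camera('wrist');c=r.get_calibration('wrist')
g=cv2.cvtColor(im,cv2.COLOR_RGB2HSV);m=(((g[...,0]<6)|(g[...,0]>174))&(g[...,1]>150)&(g[...,2]>60)).astype(np.uint8)
n,l,st,ce=cv2.connectedComponentsWithStats(m)
T=wristT(s,c)
for i in range(1,n):
    if st[i,4]>15: print(st[i],ce[i],unp(c,T,ce[i],.049))
cv2.imwrite('pics/w6.png',im[:,:,::-1])
E
```

```text
t 14.65 pos [0.6143 0.0898 0.1647] R [[0.041, 0.999, -0.003], [0.999, -0.041, 0.02], [0.02, -0.004, -1.0]] yaw 1.5302073941953593 d(cm) [2.53 0.89 6.52] F [-0.2  0.7  0.3] w 0.05560261887822414 0.0
t 14.65 pos [0.6143 0.0898 0.1647] R [[0.041, 0.999, -0.003], [0.999, -0.041, 0.02], [0.02, -0.004, -1.0]] yaw 1.5302073941953593 d(cm) [ 2.4   0.91 13.22] F [-0.2  0.7  0.3] w 0.05560261887822414 0.0
[320 185  31  33 767] [334.94784876 201.35462842] [0.62446974 0.11681236 0.049     ]
```

View pics/w6.png

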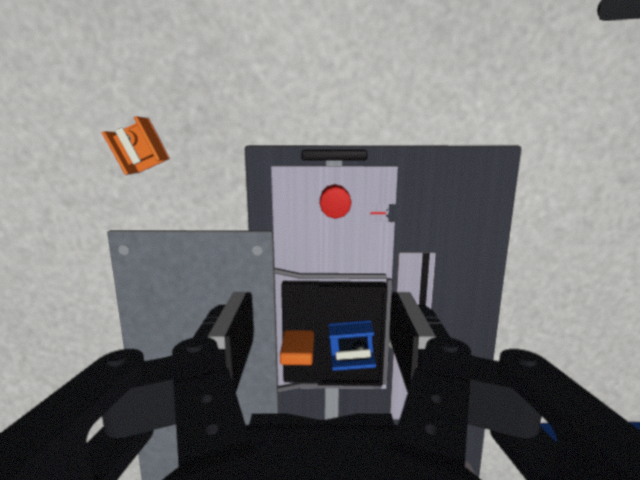

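The knob at (335,201) matches (0.624, 0.117), and the carrier is square in its pocket at (333,332). I'll descend on the knob.

Request:
send_rows:
  rows:
    - [[1.2,0.5,2],0,0.3]
    - [[1.3,0.4,2],0,0.3]
    - [[0,0,4],0,0.3]
    - [[0,0,3.2],0,0.3]
    - [[0,0,1.9],0,0.3]
    - [[0,0,0],0,0]
    - [[0,0,0],0,-0.3]
    - [[0,0,0],0,-0.6]
    - [[0,0,0],0,-1]
    - [[0,0,0],0,-1]
    - [[0,0,0],0,-1]
  newtons: 40

```text
time: 16.08
tool_pos: [0.6245, 0.1173, 0.0365]
ee_rot: [[0.041, 0.999, -0.001], [0.999, -0.041, 0.021], [0.021, -0.002, -1.0]]
contact_force: [-7.2, 1.0, 6.3]
grip_width: 0.0207
grip_force: 38.8
```

```bash
python3 - <<'E'
from h import *
s=r.get_state();u=np.array([-.043,-.999,0])/np.hypot(.043,.999);p=np.array(s['tool_pos'])
delta(p+u*.100);delta(p+u*.114)
E
```

```text
t 16.075 pos [0.6245 0.1173 0.0365] R [[0.041, 0.999, -0.001], [0.999, -0.041, 0.021], [0.021, -0.002, -1.0]] yaw 1.529886196400968 d(cm) [-10.    -0.02  -0.21] F [-7.2  1.   6.3] w 0.020652346541260382 38.83793592453003
t 16.075 pos [0.6245 0.1173 0.0365] R [[0.041, 0.999, -0.001], [0.999, -0.041, 0.021], [0.021, -0.002, -1.0]] yaw 1.529886196400968 d(cm) [-11.4   -0.02  -0.24] F [-7.2  1.   6.3] w 0.020652346541260382 38.83793592453003
```

Request:
send_rows:
  rows:
    - [[-0.3,0,-0.01],0,-1]
    - [[-0.6,0,-0.01],0,-1]
    - [[-0.9,0,-0.02],0,-1]
    - [[-0.9,0,-0.02],0,-1]
    - [[-0.9,0,-0.02],0,-1]
    - [[-0.9,0,-0.02],0,-1]
    - [[-0.9,0,-0.02],0,-1]
    - [[-0.9,0,-0.02],0,-1]
    - [[-0.9,0,-0.02],0,-1]
    - [[-0.9,0,-0.02],0,-1]
    - [[-0.6,0,-0.01],0,-1]
    - [[-0.3,0,0],0,-1]

```text
time: 17.58
tool_pos: [0.6206, 0.0273, 0.0365]
ee_rot: [[0.041, 0.999, -0.001], [0.999, -0.041, 0.021], [0.021, -0.002, -1.0]]
contact_force: [-8.5, 3.5, 7.0]
grip_width: 0.0204
grip_force: 39.0
```

```bash
python3 - <<'E'
from h import *
delta((.6196,.0034,.0365))
a=r.camera('scene')[240:340,250:400,::-1];b=r.camera('side')[190:270,225:325,::-1]
o=np.zeros((600,800,3),np.uint8);x=cv2.resize(a,None,fx=3.0,fy=3.0,interpolation=cv2.INTER_CUBIC);o[:300,:450]=x
s=r.get_state();im=r.camera('wrist');np.save('w7.npy',im)
o[300:580,:350]=cv2.resize(b,(350,280),interpolation=cv2.INTER_CUBIC)
o[:600,450:]=cv2.resize(im[:,250:530,::-1],(350,600),interpolation=cv2.INTER_CUBIC)
cv2.imwrite('pics/s7.png',o)
E
```

```text
t 17.575 pos [0.6206 0.0273 0.0365] R [[0.041, 0.999, -0.001], [0.999, -0.041, 0.021], [0.021, -0.002, -1.0]] yaw 1.5297973040923822 d(cm) [-2.39  0.   -0.05] F [-8.5  3.5  7. ] w 0.020420849847368572 38.977932929992676
```

View pics/s7.png

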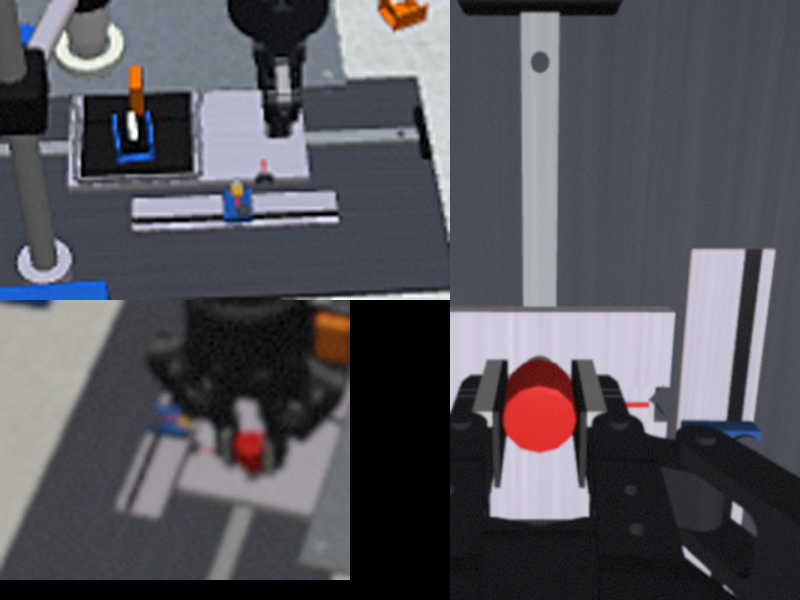

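The carrier and joint are riding along fine. In the scene crop the notch is at (264,177) and the ball at (237,186), so about 23 mm remain. I'll approach, then creep.

Request:
send_rows:
  rows:
    - [[-0.2,0,0],0,-1]
    - [[-0.4,0,-0.01],0,-1]
    - [[-0.4,0,-0.01],0,-1]
    - [[-0.4,0,-0.01],0,-1]
    - [[-0.2,0,0],0,-1]
    - [[0,0,0],0,-1]

```text
time: 18.48
tool_pos: [0.6199, 0.011, 0.0365]
ee_rot: [[0.041, 0.999, -0.001], [0.999, -0.041, 0.02], [0.02, -0.002, -1.0]]
contact_force: [-7.6, -0.8, 5.7]
grip_width: 0.0204
grip_force: 39.1
```

Request:
send_rows:
  rows:
    - [[-0.1,0,0],0,-1]
    - [[-0.1,0,0],0,-1]
    - [[0,0,0],0,-1]

```text
time: 18.85
tool_pos: [0.6198, 0.0089, 0.0365]
ee_rot: [[0.041, 0.999, -0.001], [0.999, -0.041, 0.02], [0.02, -0.002, -1.0]]
contact_force: [-8.9, -1.5, 7.0]
grip_width: 0.021
grip_force: 39.1
```

Request:
send_rows:
  rows:
    - [[-0.1,0,0],0,-1]
    - [[0,0,0],0,-1]

```text
time: 19.1
tool_pos: [0.6198, 0.0077, 0.0365]
ee_rot: [[0.041, 0.999, -0.001], [0.999, -0.041, 0.019], [0.019, -0.002, -1.0]]
contact_force: [-8.5, -3.0, 7.3]
grip_width: 0.0207
grip_force: 39.1
```

Request:
send_rows:
  rows:
    - [[-0.1,0,0],0,-1]
    - [[0,0,0],0,-1]

```text
time: 19.35
tool_pos: [0.6197, 0.0066, 0.0365]
ee_rot: [[0.042, 0.999, -0.001], [0.999, -0.041, 0.019], [0.019, -0.002, -1.0]]
contact_force: [-9.4, -4.2, 7.2]
grip_width: 0.0207
grip_force: 39.2
```

The force has turned to -y, so the ball is drawing the stage in. I'll continue in small steps.

Request:
send_rows:
  rows:
    - [[-0.1,0,0],0,-1]
    - [[0,0,0],0,-1]

```text
time: 19.6
tool_pos: [0.6197, 0.0055, 0.0365]
ee_rot: [[0.042, 0.999, -0.001], [0.999, -0.042, 0.019], [0.019, -0.002, -1.0]]
contact_force: [-8.2, -3.4, 7.3]
grip_width: 0.0208
grip_force: 39.2
```

Request:
send_rows:
  rows:
    - [[-0.1,0,0],0,-1]
    - [[0,0,0],0,-1]

```text
time: 19.85
tool_pos: [0.6197, 0.005, 0.0365]
ee_rot: [[0.041, 0.999, -0.001], [0.999, -0.041, 0.02], [0.02, -0.002, -1.0]]
contact_force: [-9.5, -1.2, 8.1]
grip_width: 0.0204
grip_force: 39.2
```

That is near the centre. I'll loosen so the stage self-centres, then grip again.

Request:
send_rows:
  rows:
    - [[0,0,0],0,-0.4]
    - [[0,0,0],0,-0.3]
    - [[0,0,0],0,-0.3]
    - [[0,0,0],0,-0.3]
    - [[0,0,0],0,-0.3]

```text
time: 20.48
tool_pos: [0.6201, 0.0052, 0.0354]
ee_rot: [[0.042, 0.999, -0.001], [0.999, -0.041, 0.02], [0.02, -0.002, -1.0]]
contact_force: [0.2, -0.1, -0.1]
grip_width: 0.0298
grip_force: 0.0
```

Request:
send_rows:
  rows:
    - [[0,0,0],0,-0.5]
    - [[0,0,0],0,-0.7]
    - [[0,0,0],0,-1]
    - [[0,0,0],0,-1]
    - [[0,0,0],0,-1]
    - [[0,0,0],0,-1]
    - [[0,0,0],0,-1]
    - [[0,0,0],0,-1]

```text
time: 21.48
tool_pos: [0.6196, 0.0052, 0.0355]
ee_rot: [[0.042, 0.999, -0.002], [0.999, -0.042, 0.02], [0.02, -0.003, -1.0]]
contact_force: [-4.7, -0.5, 5.5]
grip_width: 0.0207
grip_force: 38.9
```

```bash
python3 - <<'E'
from h import *
delta((.6196,.0034,.0365))
a=r.camera('scene')[240:340,250:400,::-1];cv2.imwrite('pics/s8.png',cv2.resize(a,None,fx=5,fy=5,interpolation=cv2.INTER_CUBIC))
E
```

```text
t 21.475 pos [0.6196 0.0052 0.0355] R [[0.042, 0.999, -0.002], [0.999, -0.042, 0.02], [0.02, -0.003, -1.0]] yaw 1.5291936570161155 d(cm) [-0.17  0.01 -0.1 ] F [-4.7 -0.5  5.5] w 0.02065147905296644 38.865421414375305
```

View pics/s8.png

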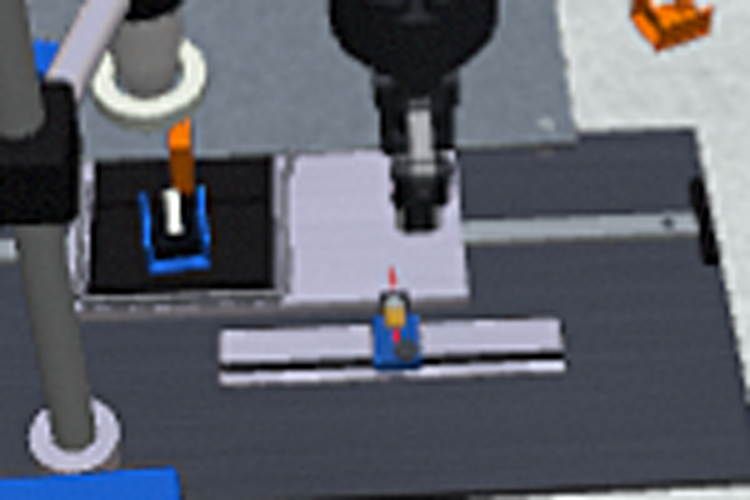

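The ball (395,305) sits in the notch (394,295) and the red lines are aligned. The carrier is home, the joint upright and the knob gripped at 39 N, so I'm handing in.

```bash
python3 -c "
from bench import r
print(r.close_job())"
```

```text
the job is handed in; nothing more can be done
None
```

The job is handed in at about 21.5 s of the 51 s allowed. The carrier is home and released, and the stage sits in the click with the knob gripped at 39 N. The result has not been reported back; these are my own readings from the cameras and force sensor.

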